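# Set the sawing jig's length stop with the crank and butt the stick against it

### The job

Set up the sawing jig: swing the clamp lever on the carriage fully over clockwise to slacken it, crank the handwheel until the carriage's pointer stands level with the tall pointed clip on the scale rail (not the low flat one), then swing the lever fully back to clamp the carriage. Last, slide the wooden stick along the jig until one end butts against the carriage's stop plate and its long side lies flush along the back fence; leave the plane and the tailpiece behind the fence where they are.

Things in the scene. Friction and masses are not known exactly. Their poses are not given: they have to be found in the camera images.
- jig: the dark wooden base board of the sawing jig, fixed to the bench, 190 x 540 x 16 mm. Origin on the bench top; its x points away from the robot, y along the jig to the left, z up. The board spans x -105..85 mm, y -280..260 mm. All places given for other things are in this jig frame; everything fixed on the jig turns with it
- pointer (a point): tip of the carriage's pointer, by the scale rail (rail: x -105..-83 mm, y -135..15 mm, top z 31 mm, tick every 10 mm; z of the tip 41 mm). The steel carriage slides along y; its pointer travels over y -97..-23 mm. Its drive screw runs along y at x -55 mm, z 33 mm, to a bearing block at y 17..33 mm (top z 48 mm)
- stop_face (a point): centre of the stop face on the carriage, a flat steel plate that looks to +y of the jig, x -29..27 mm, from the board to z 57 mm; always 30 mm to the +y side of the pointer. Site at z 34 mm
- tall_mark (a point): the tall clip on the scale rail: a 14 mm square steel block, 10 mm high, with an upright pin tapering to a point, 42 mm high in all. The mark to be reached. Site on its centre line at z 41 mm; the pointer is on the mark when both have the same y in the jig frame. Fixed
- low_mark (a point): the low clip, on the scale rail: the same steel block with only a flat 3 mm button on top. Not wanted. Either clip may be the left one. Site on its centre line at z 41 mm. Fixed
- lever_pivot (a point): pivot of the clamp lever, on top of the carriage (moves with it), at x 0, z 73 mm, the height of the lever's knob
- lever_knob (a point): centre of the dark ball at the end of the clamp lever: diameter 22 mm, 65 mm from the vertical pivot, ball from z 62 to 84 mm; the rod to it is 10 mm thick and slopes from z 65 up to 71 mm. It stands higher than fence, stick and stop plate, so closed fingertips at z about 64 mm can push it round
- clamp_lever (a joint): angle of the clamp lever, rad: 0 = clamped (stop; it points halfway between +x and +y of the jig), growing clockwise from above to 1.4 = slack (stop; it points to +x and 35 degrees to the right). Needs about 1 N at the knob, stays where left; counts as slack above 1.1, clamped below 0.15. It does not itself brake the screw
- wheel_centre (a point): on the vertical axis of the handwheel, at x -50, y -210, z 100 mm. Dark steel rim 122 mm across, top at z 72 mm, on a gearbox. 16 mm of carriage travel to the turn: counter-clockwise from above drives the carriage to +y (left), clockwise to -y. Takes about 3 N at the handle, stays where left; the carriage cannot push it back
- crank_grip (a point): centre of the crank's upright wooden sleeve, 50 mm from the wheel axis, z 100 mm: a loose barrel 19 to 23 mm in diameter, from z 74 to 125 mm (a thin washer above to z 129 mm). It spins freely on its pin, so fingers that hold it need not turn as it goes round
- stick_centre (a point): centre of the loose stick of pale wood, 40 x 130 x 34 mm (its own x, y, z; y along it), 0.1 to 0.2 kg, flat on the board (z 16..50 mm) before the fence, left of the stop, not quite parallel to the fence. In place, its centre is 65 mm to the left of the stop face and at x 10 mm of the jig
- small_plane: bystander: little brass finger plane, 29 x 60 x 31 mm, loose on the board behind the fence. Origin at the centre of its underside
- tailpiece: bystander: black violin tailpiece 41 x 111 x 9 mm, loose on the board behind the fence. Origin at the centre of its underside
- stick: the same stick's body; origin at the centre of its underside
- fence_face (a point): bottom of the front face of the back fence, a wooden bar along the jig: front face at x 30 mm, rear face at x 46 mm, y -125..250 mm, top at z 46 mm. The point is at x 30, y 62, z 16 mm
Things that resemble listed ones, but are neither listed nor needed, are in the scene too. There is more than one size of the stick; the job needs the largest.

How it is judged:
By the outcome, as a careful person would: the job done as asked, in the order asked, and still so for the second after the job is handed in, with the robot touching nothing.
It also fails if it takes over 72 s, if anything falls off the work surface, if the arm or the gripper's body presses on something with over 40 N, if the wrist force passes 120 N, or if a joint passes its speed limit or range.

### The arm

A 6-joint arm with a two-finger parallel gripper is mounted at the origin on a cart in front of the work surface, level with it; the furniture and walls round the work are solid. World frame = base frame: x ahead of the robot, y to its left, z up, the work surface at z = 0. Lengths are in m, angles in rad, forces in N, time in s.
With the tool pointing down it reaches from about 0.4 to 0.825 m from the base axis. Payload 7 kg.
Tool frame: the origin (TCP) lies at the very end of the fingers, on their centre line; the grasp point (between the pads) lies 19 mm behind it; z points along the fingers, y is the line along which they close (so a half turn about z gives the same grasp; the last joint's range is limited). The gripper opens to 88 mm and grips with 3 to 60 N. Pads are 19 mm wide; open, the fingers measure 130 mm over their backs; the gripper's body (78 mm by 193 mm) begins 47 mm behind the grasp point.
Start: joints at [-1.002, 0.359, 0.012, 0, -1.224, -0.288], TCP at [0.187, -0.649, 0.227] pointing down, gripper open.
Joint ranges: [-3.07, 3.07], [-1.43, 2.12], [-1.02, 1.25], [-3.03, 1.67], [-3.05, -0], [-3.03, 3.03]. Speed limits (rad/s): [2.39, 2.39, 3.01, 3.14, 3.14, 3.14].

### API

Orientations are given as a rotation vector (axis times angle).
In Python, from rig import telemetry, camera, camera_model, ticket gives the robot as it stands.
- The arm moves only by the tool servo_tool, never from a script. Its argument "increments" is a list of rows, each a list of 3 entries, a list of its own where there are three numbers: the shift along the tool's x, y, z in units of 30 mm (1.0 is 30 mm), then the turn, a rotation vector about the tool's x, y, z in degrees, then the closure, from 0 (fully open) to 1 (shut). In form: [[[x, y, z], [rx, ry, rz], gripper], ...]. A call has 1 to 10 rows; each row shifts and turns the commanded pose from where the row before left it, along the tool's axes as they then stand; what a row does not reach is not made up. A row lasts 1/12 s, in which the tool goes at most 41.7 mm and 7.16 degrees, less where a joint would pass 70% of its speed; a pose out of reach is approached as far as the arm can. A call is refused whole if a number of a shift passes 1 or a number of a turn 7.16, either way. A call with a gripper value outside its range is refused whole. The fingers move at their own pace and stop on an object; the grip force is fixed at half the most. Time passes only in rows, so rows that do not move let the fingers close. It gives the time, the measured TCP pose, the force, the opening and the grip force at its end, in the units of the state.
- telemetry.state(): the state, without advancing time (a new reading comes with each control period).
- camera(name): name is "scene" or "top" or "wrist"; returns the picture (384x512x3 uint8, blue, green, red); there is no depth.
- camera_model(name): a dict with "fx", "fy", "cx", "cy" (pixels), "eye" and "rotation" of the camera in the world. Camera axes: x right, y down, z forward; pixel columns grow to the right and rows downward; lengths in m; the calibration is good to about 2 mm. A picture is of the moment at which its call begins: read the wrist's pose just before it. camera_model takes no time and is no camera call; for the wrist camera it gives the pose at the moment of the call.
- ticket.sign_off(): hands the job in; it is judged then, once.
The state is a dict: "time": time; "joint_pos": joint angles; "joint_velocities": joint speeds; "joint_efforts": joint torques, N m; "eef_pos": TCP position; "ee_rot": TCP orientation; "ft_force": force on the tool from outside, world axes, zero at the start; "wrist_torque": the same for the moment, N m; "finger_gap": finger opening in m; "grip_force": force on a finger pad.
Only numpy, scipy, OpenCV 4.12 (cv2) and the standard library are available. Lean on these libraries where they do the work, as an engineer would, in place of code of your own. Each camera call takes 0.05 s, during which the arm holds its last target. There are 200 camera calls.

## Working session

There is one attempt and no reset: what is moved stays moved. The work goes in short steps, Python scripts to look and compute and a tool call to move; the robot and the scene stay as the last step left them, time stands still between calls to the robot, and variables do not carry over. Pictures are saved under pics/ and viewed, at most 10 in all, crops included, and the job is handed in when it is done.

Besides the shell and the picture viewer there is one more tool, called after "Emit:" as a command line: name --argument value ..., lists and objects as JSON in quotes. servo_tool: Moves the arm, as the interface text tells. Its arguments: {"type":"object","properties":{"increments":{"type":"array","items":{"type":"array"}}},"required":["increments"]}

```bash
mkdir -p pics; ls; python3 - <<'E'
from rig import telemetry, camera, camera_model
import cv2,numpy as np
for n in("scene","top"):
    im=camera(n); cv2.imwrite(f"pics/{n}0.png",cv2.resize(im,(768,576),interpolation=cv2.INTER_CUBIC)); cv2.imwrite(f"raw_{n}.png",im)
    m=camera_model(n); print(n,{k:np.round(v,4).tolist() for k,v in m.items()})
print({k:np.round(v,3).tolist() for k,v in telemetry.state().items()})
E
```

```text
pics
scene {'fx': 349.6939, 'fy': 349.6939, 'cx': 264.0104, 'cy': 188.6987, 'eye': [0.0761, 0.7616, 0.7393], 'rotation': [-0.9111, 2.4567, -1.1104]}
top {'fx': 347.6536, 'fy': 347.6536, 'cx': 253.4456, 'cy': 187.1099, 'eye': [0.4895, 0.1756, 1.2077], 'rotation': [-2.1476, 2.1794, -0.0607]}
{'time': 0.1, 'joint_pos': [-1.002, 0.359, 0.011, -0.0, -1.224, -0.288], 'joint_velocities': [-0.001, -0.001, 0.002, 0.001, 0.002, 0.0], 'joint_efforts': [-0.002, -58.416, 29.375, 7.016, 0.01, -0.0], 'eef_pos': [0.187, -0.648, 0.226], 'ee_rot': [0.439, -3.11, -0.002], 'ft_force': [-0.275, -0.35, 0.023], 'wrist_torque': [-0.004, 0.054, -0.067], 'grip_force': 0.0, 'finger_gap': 0.088}
```

View pics/scene0.png

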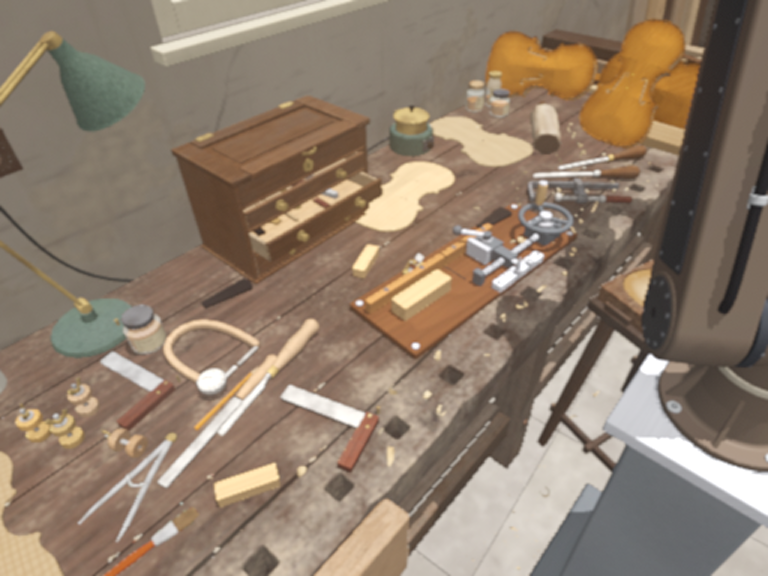

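View pics/top0.png

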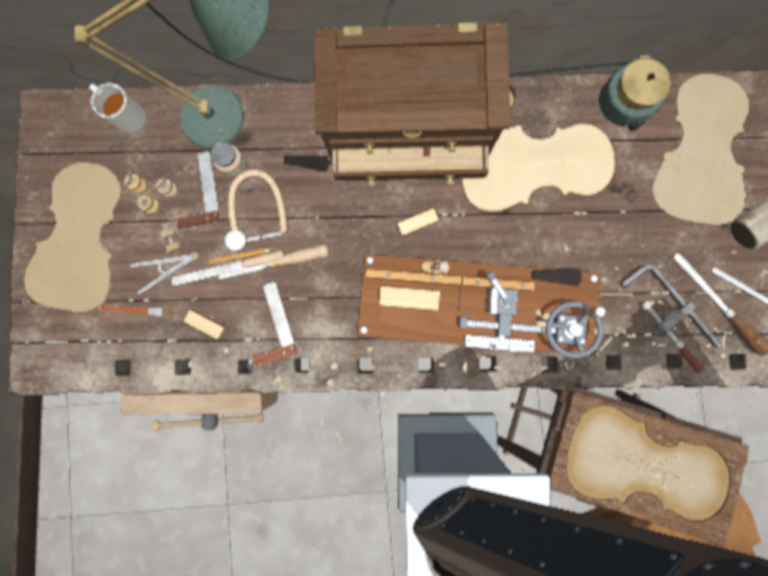

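The top view (768x576 scale) shows the jig at about (480,305), with board corners (368,256), (359,333), (603,275) and (600,355).
- **Sticks:** one on the jig at (409,298), and loose pale blocks at (418,221) and (203,324). I choose the one on the jig, which is the largest and lies in front of the fence.
- **Clips:** both are on the white rail, about (470..535,342). They need a close view.
- **Lever:** the knob is near (491,277).
- **Handwheel:** at (574,329).

Next I'll measure the jig pose and take a close crop.

```bash
cat > h.py <<'E'
import numpy as np,cv2
from scipy.spatial.transform import Rotation as R
from rig import telemetry,camera,camera_model
def Rm(m):
    r=np.array(m["rotation"]); return r if r.shape==(3,3) else R.from_rotvec(r).as_matrix()
def cast(m,uv,z):
    uv=np.atleast_2d(uv).astype(float)
    d=np.c_[(uv[:,0]-m["cx"])/m["fx"],(uv[:,1]-m["cy"])/m["fy"],np.ones(len(uv))]@Rm(m).T
    e=np.array(m["eye"]); return e+d*((z-e[2])/d[:,2])[:,None]
def proj(m,p):
    q=(np.atleast_2d(p)-np.array(m["eye"]))@Rm(m)
    return np.c_[m["fx"]*q[:,0]/q[:,2]+m["cx"],m["fy"]*q[:,1]/q[:,2]+m["cy"]]
class Jig:
    def __init__(s,o,a): s.o=np.r_[o[:2],0]; s.a=a; s.M=R.from_euler('z',a).as_matrix()
    def w(s,p): return np.atleast_2d(p)/1000.@s.M.T+s.o
    def j(s,p): return (np.atleast_2d(p)-s.o)@s.M*1000
def fit(jp,wp):  # 2D rigid
    jp=np.array(jp)/1000.;wp=np.array(wp)[:,:2];a=jp-jp.mean(0);b=wp-wp.mean(0)
    t=np.arctan2((a[:,0]*b[:,1]-a[:,1]*b[:,0]).sum(),(a*b).sum())
    c,s_=np.cos(t),np.sin(t); o=wp.mean(0)-np.array([[c,-s_],[s_,c]])@jp.mean(0)
    res=(a@np.array([[c,-s_],[s_,c]]).T-b)*1000
    return Jig(o,t),res
def tool(dp_world,st=None):  # world shift -> tool units
    st=st or telemetry.state(); return R.from_rotvec(st["ee_rot"]).as_matrix().T@np.array(dp_world)/0.03
E
python3 - <<'E'
from h import *
m=camera_model("top"); im=cv2.imread("raw_top.png")
px=np.array([[368,256],[359,333],[603,275],[600,355]])/1.5
w=cast(m,px,.016); print(w.round(4))
J,r=fit([[85,260],[-105,260],[85,-280],[-105,-280]],w); print(J.o,np.degrees(J.a),r.round(1))
for n,p in dict(wheel=[-50,-210,100],piv=[0,-60,73],fence=[30,62,16]).items(): print(n,J.w(p).round(3))
c=im[165:245,230:410]; cv2.imwrite("pics/crop1.png",cv2.resize(c,None,fx=4.4,fy=4.4,interpolation=cv2.INTER_CUBIC))
w=camera_model("wrist");st=telemetry.state();T=R.from_rotvec(st["ee_rot"]).as_matrix()
print("wrist cam in tool",(T.T@(np.array(w["eye"])-st["eef_pos"])).round(4),(T.T@Rm(w)).round(3),w["fx"])
print(T.round(3))
E
```

```text
[[ 0.6494  0.2373  0.016 ]
 [ 0.473   0.2598  0.016 ]
 [ 0.5967 -0.2956  0.016 ]
 [ 0.417  -0.2801  0.016 ]]
[ 0.54501675 -0.01070186  0.        ] -5.817409125728872 [[ 6.5  2. ]
 [-6.1 -1.2]
 [ 4.5 -2.3]
 [-4.9  1.5]]
wheel [[ 0.474 -0.215  0.1  ]]
piv [[ 0.539 -0.07   0.073]]
fence [[0.581 0.048 0.016]]
wrist cam in tool [ 0.0814  0.0008 -0.159 ] [[-0.    -0.954 -0.301]
 [ 1.     0.    -0.   ]
 [ 0.    -0.301  0.954]] 313.5518473270346
[[-0.961 -0.277 -0.001]
 [-0.277  0.961  0.001]
 [ 0.     0.002 -1.   ]]
```

View pics/crop1.png

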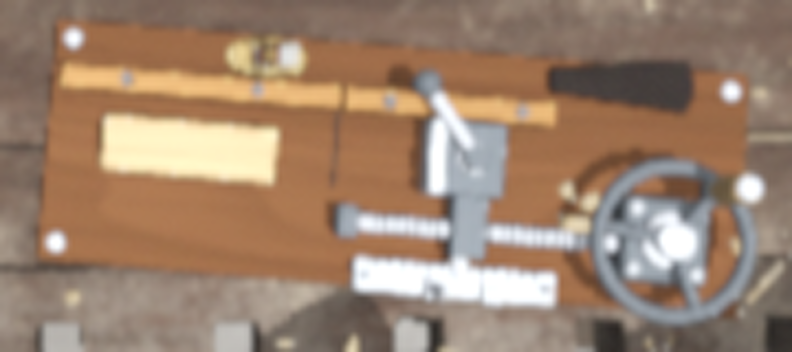

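The crop shows the stick at (190,150), the lever knob at (428,82), and the handwheel centre at (677,240) with the crank knob at (750,188). The carriage pointer is at (460,262), with one dark clip around (433,290) on the rail. I'll move the wrist camera over the jig for finer measurement.

Emit:
servo_tool --increments '[[[-0.75,0.82,-0.15],[0,0,0],0],[[-0.75,0.82,-0.15],[0,0,0],0],[[-0.75,0.82,-0.15],[0,0,0],0],[[-0.75,0.82,-0.15],[0,0,0],0],[[-0.75,0.82,-0.15],[0,0,0],0],[[-0.75,0.82,-0.15],[0,0,0],0],[[-0.75,0.82,-0.15],[0,0,0],0],[[-0.75,0.82,-0.15],[0,0,0],0],[[-0.75,0.82,-0.15],[0,0,0],0],[[-0.75,0.82,-0.15],[0,0,0],0]]'

```text
time: 0.93
eef_pos: [0.3352, -0.3482, 0.2716]
ee_rot: [0.439, -3.111, -0.001]
ft_force: [1.2, -1.1, 0.4]
finger_gap: 0.0879
grip_force: 0.0
```

Emit:
servo_tool --increments '[[[-0.75,0.82,-0.15],[0,0,0],0],[[-0.75,0.82,-0.15],[0,0,0],0],[[-0.75,0.82,-0.15],[0,0,0],0],[[-0.75,0.82,-0.15],[0,0,0],0],[[-0.75,0.82,-0.15],[0,0,0],0],[[-0.75,0.82,-0.15],[0,0,0],0],[[0,0,0],[0,0,5.5],0],[[0,0,0],[0,0,5.5],0],[[0,0,0],[0,0,5.5],0],[[0,0,0],[0,0,5.5],0]]'

```text
time: 1.77
eef_pos: [0.4237, -0.1701, 0.2983]
ee_rot: [-0.168, -3.136, -0.0]
ft_force: [0.3, -0.7, 1.1]
finger_gap: 0.0876
grip_force: 0.0
```

```bash
python3 - <<'E'
from h import *
st=telemetry.state(); m=camera_model("wrist"); im=camera("wrist")
import json; json.dump({k:np.array(v).tolist() for k,v in m.items()},open("w1.json","w")); cv2.imwrite("w1.png",im)
cv2.imwrite("pics/w1.png",cv2.resize(im,(768,576),interpolation=cv2.INTER_CUBIC))
print(st["time"],st["eef_pos"],st["ee_rot"],st["joint_pos"])
E
```

```text
1.7667 [ 0.42373631 -0.17011076  0.29828392] [-1.67852692e-01 -3.13649370e+00 -2.08058165e-04] [ 5.15675340e-02 -5.37146140e-02 -3.22625337e-01 -2.03045528e-04
 -1.30247910e+00 -1.72924003e+00]
```

View pics/w1.png

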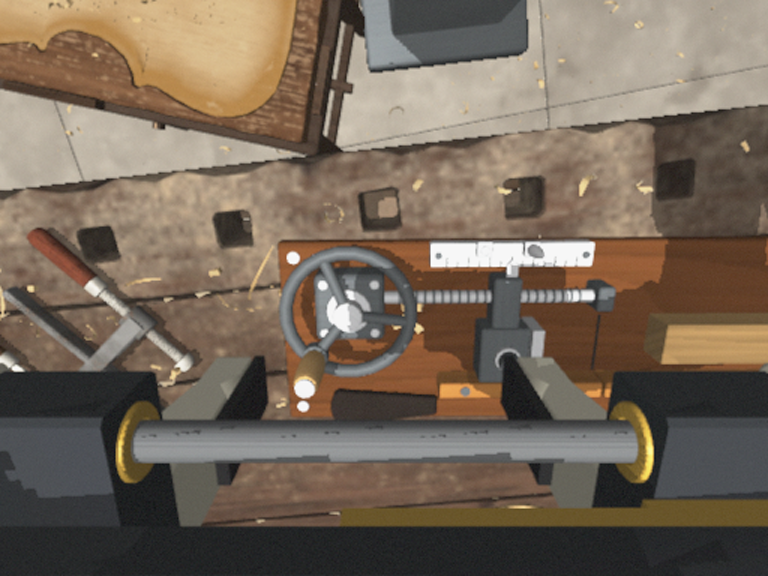

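The wrist view shows the rail at (430–594, 242–268), with clips at about (487,250) and (535,251). The pointer is at (512,268), the wheel centre at about (347,313), and the crank knob top at (304,387). I'll crop the rail and fit the jig to it.

```bash
python3 - <<'E'
from h import *
import json
m=json.load(open("w1.json")); im=cv2.imread("w1.png")
hsv=cv2.cvtColor(im,cv2.COLOR_BGR2HSV)
w=((hsv[...,1]<45)&(hsv[...,2]>165)).astype(np.uint8); w[:, :270]=0; w[190:]=0; w[:155]=0
w=cv2.morphologyEx(w,cv2.MORPH_CLOSE,np.ones((9,9)))
n,l,s,c=cv2.connectedComponentsWithStats(w); i=1+s[1:,4].argmax(); print(s[i])
cn=max(cv2.findContours((l==i).astype(np.uint8),0,2)[0],key=cv2.contourArea)
r=cv2.minAreaRect(cn); b=cv2.boxPoints(r); print(r,b)
# rim ellipse
d=((hsv[...,2]<150)&(hsv[...,1]<60)).astype(np.uint8)
wc=cast(m,cv2.boxPoints(r),.031);print(wc.round(4))
cv2.imwrite("pics/crop2.png",cv2.resize(im[155:260,280:415],None,fx=5.7,fy=5.7,interpolation=cv2.INTER_CUBIC))
E
```

```text
[ 287  161  110   23 1835]
((341.5, 172.0), (22.0, 109.0), 90.0) [[287. 161.]
 [396. 161.]
 [396. 183.]
 [287. 183.]]
[[ 0.4276 -0.1266  0.031 ]
 [ 0.4436  0.0223  0.031 ]
 [ 0.4751  0.0231  0.031 ]
 [ 0.4588 -0.129   0.031 ]]
```

View pics/crop2.png

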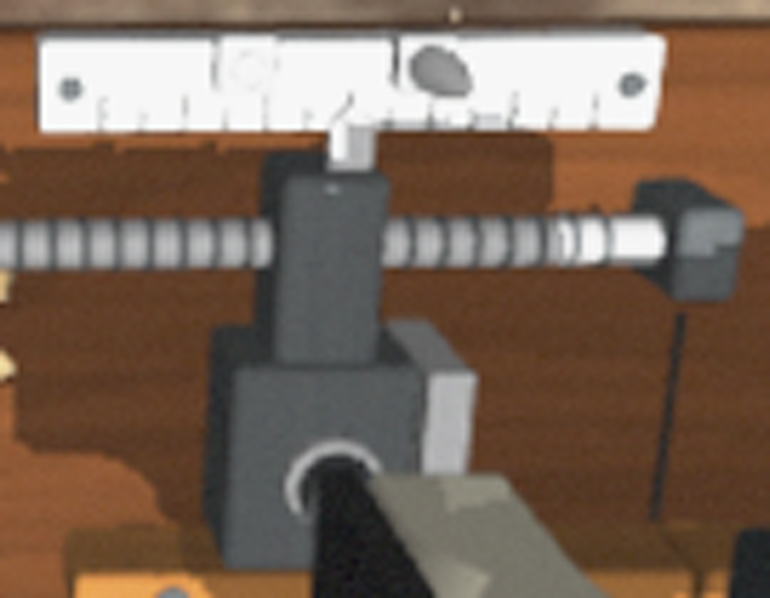

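The dark tapered pin is on the right-hand clip in this view, at crop (426..470, 65..90). That makes it the tall mark, on the +y side of the pointer at (340,135). The clip at (247,68) is the low flat one.

```bash
cat >> h.py <<'E'
import json,os
def load(n): return json.load(open(n+".json")),cv2.imread(n+".png")
def snap(n,cam="wrist"):
    m=camera_model(cam); im=camera(cam); m={k:np.array(v).tolist() for k,v in m.items()}
    json.dump(m,open(n+".json","w")); cv2.imwrite(n+".png",im); return m,im
def J0():
    d=json.load(open("jig.json")); return Jig(np.array(d["o"]),d["a"])
E
python3 - <<'E'
from h import *
m,im=load("w1")
px=np.array([[38,37],[38,131],[654,131],[665,36]])/5.7+[280,155]
w=cast(m,px,.031)
J,r=fit([[-105,-135],[-83,-135],[-83,15],[-105,15]],w); print(J.o,np.degrees(J.a),r.round(1))
json.dump(dict(o=J.o.tolist(),a=float(J.a)),open("jig.json","w"))
def jj(m,p,z): return J.j(cast(m,p,z)).round(1)[0]
c=lambda x,y:[280+x/5.7,155+y/5.7]
print("tall",jj(m,c(426,65),.041),"low",jj(m,c(247,68),.043),"ptr",jj(m,c(342,128),.041))
print("tip", jj(m,c(470,90),.073))
print("wheel axis px",proj(m,J.w([-50,-210,100]))*1.5,"grip top",jj(m,[304/1.5,387/1.5],.129), "stopface bearing")
print("bearing block", jj(m,c(675,235),.048))
t=dict(camera_model("top")); c1=lambda x,y:[230+x/4.4,165+y/4.4]
for n,p,z in(("knob",(428,82),.073),("crank",(750,188),.129),("stickTL",(103,117),.05),("stickTR",(279,128),.05),("stickBR",(274,184),.05),("stickBL",(101,170),.05),("hub",(677,240),.09),("pivot",(472,160),.08),("fenceL",(62,65),.046),("fenceR",(555,102),.046)): print(n,jj(t,c1(*p),z))
print("px corner TL..",proj(m,J.w([[85,-280,16],[-105,-280,16]]))*1.5)
E
```

```text
[ 0.54767176 -0.00315974  0.        ] -6.051476453571409 [[ 0.8  0.8]
 [-0.6  0.3]
 [-0.9 -0.7]
 [ 0.7 -0.4]]
tall [-100.8  -44.8   41. ] low [-100.5  -87.6   43. ] ptr [-85.5 -63.5  41. ]
tip [-101.8  -44.9   73. ]
wheel axis px [[344.77741613 326.21183279]] grip top [ -10.6 -240.5  129. ] stopface bearing
bearing block [-60.8  16.5  48. ]
knob [ 49.7 -24.2  73. ]
crank [ -10.6 -241.8  129. ]
stickTL [  3.7 214.1  50. ]
stickTR [ 7.4 80.7 50. ]
stickBR [-35.1  81.   50. ]
stickBL [-36.4 211.9  50. ]
hub [ -50.2 -207.2   90. ]
pivot [ -5.5 -59.2  80. ]
fenceL [ 40.9 249.1  46. ]
fenceR [  46.1 -125.    46. ]
px corner TL.. [[288.84757466 416.15514996]
 [276.40982171 240.16811259]]
```

Emit:
servo_tool --increments '[[[-0.64,0.655,0.6],[0,0,0],0.3],[[-0.64,0.655,0.6],[0,0,0],0.3],[[-0.64,0.655,0.6],[0,0,0],0.3],[[-0.64,0.655,0.6],[0,0,0],0.3],[[-0.64,0.655,0.6],[0,0,0],0.3],[[-0.64,0.655,0.6],[0,0,0],0.3],[[-0.64,0.655,0.6],[0,0,0],0.3],[[-0.64,0.655,0.6],[0,0,0],0.3]]'

```text
time: 2.48
eef_pos: [0.5935, -0.0292, 0.1533]
ee_rot: [-0.158, -3.137, 0.0]
ft_force: [0.3, -0.9, 0.2]
finger_gap: 0.0615
grip_force: 0.0
```

```bash
cat >> h.py <<'E'
def where():
    st=telemetry.state(); J=J0(); p=J.j(st["eef_pos"])[0]; T=R.from_rotvec(st["ee_rot"]).as_matrix(); y=J.M.T@T[:,1]
    print("t",round(float(st["time"]),2),"tcp jig",p.round(1),"yaw of tool y from jig y deg",round(float(np.degrees(np.arctan2(-y[0],y[1]))),2),"F",np.round(st["ft_force"],1),"gap",round(float(st["finger_gap"])*1000,1))
E
python3 - <<'E'
from h import *
where(); m,im=snap("w2"); cv2.imwrite("pics/w2.png",cv2.resize(im,(768,576),interpolation=cv2.INTER_CUBIC))
J=J0(); print(proj(m,J.w([[47,-22,73],[0,-68,73],[-101,-44.8,41]]))*1.5)
E
```

```text
t 2.48 tcp jig [ 48.3 -21.1 153.3] yaw of tool y from jig y deg 0.28 F [ 0.3 -0.9  0.2] gap 61.5
[[380.51376463 305.84239827]
 [289.96570784 217.45094977]
 [336.77653085   8.76161957]]
```

View pics/w2.png

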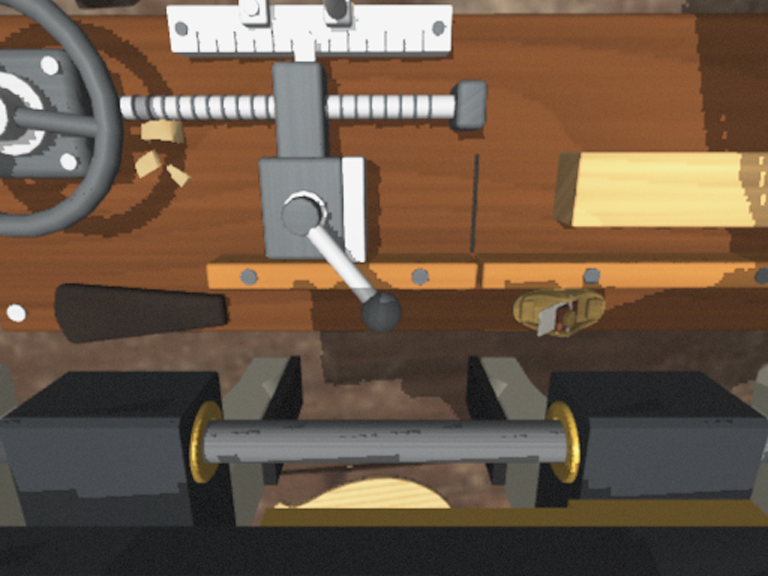

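The clear view shows the knob at (381,313), pivot at (303,213), pointer tip at about (305,58), low clip at (254,10), tall clip at (338,10), and the stick's left end at (577,190). I'll refine the numbers from it.

```bash
python3 - <<'E'
from h import *
m,im=load("w2"); J=J0()
f=lambda p,z:J.j(cast(m,np.array(p)/1.5,z)).round(1).tolist()
print("rail",f([[167,7],[173,54],[451,52],[452,5]],.031))
print("knob",f([381,313],.073),"pivot",f([303,213],.08),"ptr",f([305,58],.041))
print("clips low/tall",f([[254,8],[338,8]],.046))
print("stopedge",f([[344,157],[365,157],[365,262]],.057))
print("fence",f([[210,257],[760,257]],.046),"board far edge",f([700,332],.016))
print("stick",f([[580,152],[575,227],[740,152],[740,227]],.05))
print("plane",f([[515,310],[604,310]],.02),"tail",f([[57,310],[226,310]],.02))
E
```

```text
rail [[-103.9, -134.8, 31.0], [-81.6, -134.6, 31.0], [-83.3, 15.3, 31.0], [-105.5, 14.8, 31.0]]
knob [[51.1, -21.7, 73.0]] pivot [[-3.2, -60.1, 80.0]] ptr [[-78.4, -61.9, 41.0]]
clips low/tall [[-99.9, -85.5, 46.0], [-100.1, -43.7, 46.0]]
stopedge [[-29.2, -41.3, 57.0], [-29.3, -30.4, 57.0], [26.7, -30.8, 57.0]]
fence [[26.8, -120.9, 46.0], [25.2, 197.1, 46.0]] board far edge [[83.7, 193.8, 16.0]]
stick [[-32.3, 83.9, 50.0], [7.7, 86.4, 50.0], [-32.7, 169.2, 50.0], [7.3, 178.5, 50.0]]
plane [[67.2, 66.1, 20.0], [66.9, 124.6, 20.0]] tail [[68.7, -235.1, 20.0], [68.2, -123.9, 20.0]]
```

Emit:
servo_tool --increments '[[[0,0,0.98],[0,0,0],0.3],[[0,0,0.98],[0,0,0],0.3],[[0,0,0.98],[0,0,0],0.3],[[0,0,0],[0,0,0],0.6],[[0,0,0],[0,0,0],0.6],[[0,0,0],[0,0,0],0.6]]'

```text
time: 3.03
eef_pos: [0.5937, -0.0301, 0.0677]
ee_rot: [0.16, 3.136, -0.0]
ft_force: [0.2, -0.6, 0.9]
finger_gap: 0.047
grip_force: 0.0
```

```bash
python3 -c "
from h import *
where()"
```

```text
t 3.03 tcp jig [ 48.7 -22.   67.7] yaw of tool y from jig y deg 0.21 F [ 0.2 -0.6  0.9] gap 47.0
```

Emit:
servo_tool --increments '[[[-0.13,-0.32,0.05],[0,0,0],0.6],[[-0.13,-0.31,0],[0,0,0],0.6],[[-0.11,-0.26,0],[0,0,0],0.6],[[-0.11,-0.26,0],[0,0,0],0.6],[[-0.07,-0.56,0],[0,0,0],0.6],[[0.07,-0.56,0],[0,0,0],0.6],[[0.11,-0.26,0],[0,0,0],0.6],[[0.11,-0.26,0],[0,0,0],0.6],[[0.1,-0.16,0],[0,0,0],0.6],[[0,0,0],[0,0,0],0.6]]'

```text
time: 3.87
eef_pos: [0.5907, -0.117, 0.0656]
ee_rot: [0.163, 3.131, 0.005]
ft_force: [6.2, 8.7, -3.8]
finger_gap: 0.0352
grip_force: 4.8
```

```bash
python3 -c "
from h import *
where()"
```

```text
t 3.87 tcp jig [  54.7 -108.7   65.6] yaw of tool y from jig y deg 0.08 F [ 6.2  8.7 -3.8] gap 35.2
```

Emit:
servo_tool --increments '[[[0,0.2,0],[0,0,0],0.5],[[0,0,-0.6],[0,0,0],0.4],[[0,0,-0.95],[0,0,0],0.2],[[0,0,-0.95],[0,0,0],0],[[0,0,-0.95],[0,0,0],0]]'

```text
time: 4.28
eef_pos: [0.5878, -0.1127, 0.1693]
ee_rot: [-0.161, -3.135, 0.001]
ft_force: [1.1, -0.3, -0.9]
finger_gap: 0.0628
grip_force: 0.0
```

```bash
python3 - <<'E'
from h import *
where(); m,im=snap("w3"); cv2.imwrite("pics/w3.png",cv2.resize(im,(768,576),interpolation=cv2.INTER_CUBIC))
m1,_=load("w1"); J=J0()
for z in(60,70,80,90,100): print(z,proj(m1,J.w([-50,-210,z]))*1.5,proj(m,J.w([-50,-210,z]))*1.5)
print("grip top pred",proj(m,J.w([-10.6,-240.5,129]))*1.5)
E
```

```text
t 4.28 tcp jig [  51.5 -104.7  169.3] yaw of tool y from jig y deg 0.16 F [ 1.1 -0.3 -0.9] gap 62.8
60 [[348.32432158 310.12247462]] [[184.89196118 109.59947534]]
70 [[347.49937375 313.86457635]] [[176.98583598 108.00575163]]
80 [[346.63519867 317.78461953]] [[168.42688579 106.28043088]]
90 [[345.72893022 321.89560525]] [[159.13077092 104.40651181]]
100 [[344.77741613 326.21183279]] [[148.99796986 102.36393281]]
grip top pred [[ 56.51617406 197.30686201]]
```

View pics/w3.png

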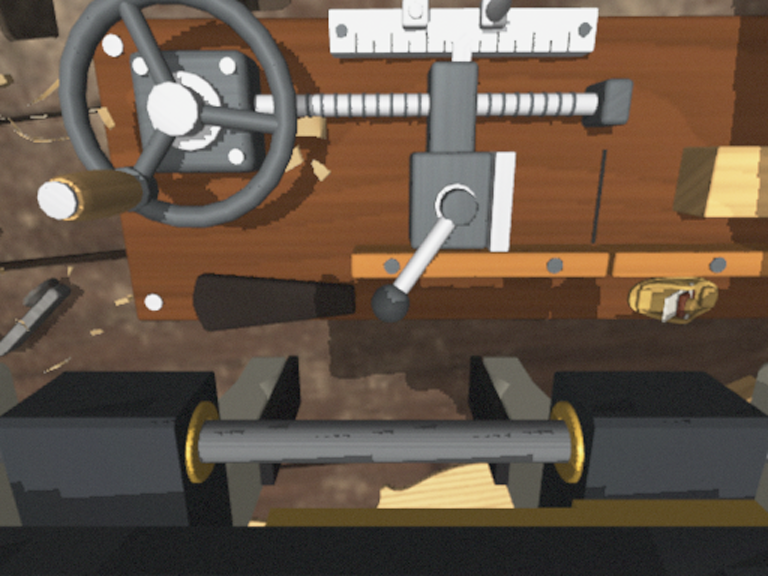

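Lever is now over at the slack stop: knob at (390,303), pivot at (458,207). The crank knob top at (57,199) agrees with its predicted position. Next is the crank.

Emit:
servo_tool --increments '[[[0.41,-0.9,0.06],[0,0,0],0.4],[[0.41,-0.9,0.06],[0,0,0],0.4],[[0.41,-0.9,0.06],[0,0,0],0.4],[[0.41,-0.9,0.06],[0,0,0],0.4],[[0.43,-0.93,0.06],[0,0,0],0.4],[[0,0,0.86],[0,0,0],0.4],[[0,0,0.86],[0,0,0],0.4],[[0,0,0.86],[0,0,0],0.4],[[0,0,0],[0,0,0],0.4]]'

```text
time: 5.08
eef_pos: [0.5091, -0.2408, 0.0773]
ee_rot: [-0.164, -3.129, -0.002]
ft_force: [-1.2, 0.4, -1.1]
finger_gap: 0.0525
grip_force: 0.0
```

```bash
python3 - <<'E'
from h import *
where(); J=J0()
for n,ptr,tall,rail in(("w2",[305,58],[338,8],[[173,54],[451,52]]),("w3",[462,58],[495,6],[[332,53],[597,52]])):
    m,im=load(n); f=lambda p,z:J.j(cast(m,np.array(p)/1.5,z)).round(1).tolist()
    print(n,f(ptr,.041),f(tall,.046),f(rail,.031))
a=[cv2.resize(load(n)[1][0:50,x:x+70],None,fx=8,fy=5.6,interpolation=cv2.INTER_CUBIC) for n,x in(("w2",170),("w3",265))]
cv2.imwrite("pics/c3.png",np.vstack(a))
E
```

```text
t 5.08 tcp jig [ -13.3 -240.3   77.3] yaw of tool y from jig y deg 0.05 F [-1.2  0.4 -1.1] gap 52.5
w2 [[-78.4, -61.9, 41.0]] [[-100.1, -43.7, 46.0]] [[-81.6, -134.6, 31.0], [-83.3, 15.3, 31.0]]
w3 [[-78.4, -61.1, 41.0]] [[-102.4, -45.7, 46.0]] [[-82.5, -133.8, 31.0], [-83.4, 17.1, 31.0]]
```

View pics/c3.png

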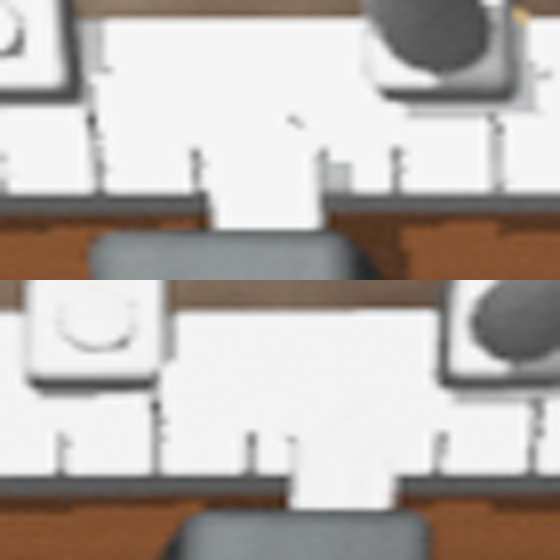

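Emit:
servo_tool --increments '[[[-0.05,0,-0.13],[0,0,0],0.7],[[0,0,0],[0,0,0],1],[[0,0,0],[0,0,0],1],[[0,0,0],[0,0,0],1],[[0,0,0],[0,0,0],1],[[0,0,0],[0,0,0],1],[[0,0,0],[0,0,0],1]]'

```text
time: 5.67
eef_pos: [0.5156, -0.2418, 0.087]
ee_rot: [0.161, 3.136, -0.001]
ft_force: [-1.0, -0.3, 7.0]
finger_gap: 0.0217
grip_force: 30.0
```

```bash
cat >> h.py <<'E'
def crank(deg,step=20,zu=0):
    J=J0(); p=J.j(telemetry.state()["eef_pos"])[0][:2]-[-50,-210]; a=np.degrees(np.arctan2(p[1],p[0])); print("radius",np.hypot(*p).round(1),"ang",a.round(1))
    n=int(round(abs(deg)/step)); q=p
    for k in range(1,n+1):
        b=np.radians(a+deg*k/n); g=50*np.array([np.cos(b),np.sin(b)]); d=(g-q)/30; q=q+np.round(d,2)*30
        print([[round(-d[0],2),round(d[1],2),0],[0,0,0],1],end=",\n" if k%10==0 else ", ")
E
python3 - <<'E'
from h import *
where(); J=J0()
m,_=load("w2");print(J.j(cast(m,[[216.9,15.5],[234.4,16]],.041)).round(1)); m,_=load("w3");print(J.j(cast(m,[320.6,17.5],.041)).round(1),J.j(cast(m,[[301.2,36],[314.4,36]],.041)).round(1))
crank(360)
E
```

```text
t 5.67 tcp jig [  -6.7 -240.7   87. ] yaw of tool y from jig y deg 0.17 F [-1.  -0.3  7. ] gap 21.7
[[-94.5 -50.8  41. ]
 [-94.2 -37.4  41. ]]
[[-94.  -51.6  41. ]] [[-80.4 -66.8  41. ]
 [-80.4 -55.9  41. ]]
radius 53.0 ang -35.3
[[np.float64(-0.16), np.float64(0.58), 0], [0, 0, 0], 1], [[np.float64(-0.06), np.float64(0.58), 0], [0, 0, 0], 1], [[np.float64(0.15), np.float64(0.56), 0], [0, 0, 0], 1], [[np.float64(0.33), np.float64(0.47), 0], [0, 0, 0], 1], [[np.float64(0.47), np.float64(0.34), 0], [0, 0, 0], 1], [[np.float64(0.56), np.float64(0.15), 0], [0, 0, 0], 1], [[np.float64(0.57), np.float64(-0.05), 0], [0, 0, 0], 1], [[np.float64(0.53), np.float64(-0.24), 0], [0, 0, 0], 1], [[np.float64(0.41), np.float64(-0.4), 0], [0, 0, 0], 1], [[np.float64(0.25), np.float64(-0.53), 0], [0, 0, 0], 1],
[[np.float64(0.05), np.float64(-0.57), 0], [0, 0, 0], 1], [[np.float64(-0.14), np.float64(-0.56), 0], [0, 0, 0], 1], [[np.float64(-0.33), np.float64(-0.48), 0], [0, 0, 0], 1], [[np.float64(-0.47), np.float64(-0.33), 0], [0, 0, 0], 1], [[np.float64(-0.56), np.float64(-0.16), 0], [0, 0, 0], 1], [[np.float64(-0.58), np.float64(0.05), 0], [0, 0, 0], 1], [[np.float64(-0.53), np.float64(0.24), 0], [0, 0, 0], 1], [[np.float64(-0.41), np.float64(0.41), 0], [0, 0, 0], 1],
```

```bash
python3 - <<'E'
import numpy as np
a=np.radians(-38+20*np.arange(20)); g=50*np.c_[np.cos(a),np.sin(a)]/30; q=g[0]
for k in range(1,20):
    d=np.round(g[k]-q,2); q=q+d; print([-float(d[0]),float(d[1])],end=" " if k!=10 else "\n")
E
```

```text
[-0.27, 0.51] [-0.08, 0.57] [0.12, 0.57] [0.3, 0.49] [0.46, 0.36] [0.55, 0.18] [0.58, -0.02] [0.54, -0.22] [0.43, -0.39] [0.27, -0.51]
[0.08, -0.57] [-0.12, -0.57] [-0.31, -0.49] [-0.45, -0.36] [-0.55, -0.17] [-0.58, 0.02] [-0.54, 0.21] [-0.43, 0.39] [-0.27, 0.51]
```

Emit:
servo_tool --increments '[[[-0.27,0.51,0],[0,0,0],1],[[-0.08,0.57,0],[0,0,0],1],[[0.12,0.57,0],[0,0,0],1],[[0.3,0.49,0],[0,0,0],1],[[0.46,0.36,0],[0,0,0],1]]'

```text
time: 6.08
eef_pos: [0.5069, -0.1661, 0.0869]
ee_rot: [-0.16, -3.137, 0.004]
ft_force: [-6.0, -15.9, 8.4]
finger_gap: 0.0213
grip_force: 30.0
```

```bash
python3 -c "
from h import *
where()"
```

```text
t 6.08 tcp jig [ -23.3 -166.3   86.9] yaw of tool y from jig y deg 0.21 F [ -6.  -15.9   8.4] gap 21.3
```

Emit:
servo_tool --increments '[[[0.55,0.18,0],[0,0,0],1],[[0.58,-0.02,0],[0,0,0],1],[[0.54,-0.22,0],[0,0,0],1],[[0.43,-0.39,0],[0,0,0],1],[[0.27,-0.51,0],[0,0,0],1],[[0.08,-0.57,0],[0,0,0],1],[[-0.12,-0.57,0],[0,0,0],1]]'

```text
time: 6.67
eef_pos: [0.4302, -0.2209, 0.087]
ee_rot: [0.161, 3.136, 0.001]
ft_force: [3.6, 6.2, 6.7]
finger_gap: 0.0214
grip_force: 30.0
```

Emit:
servo_tool --increments '[[[-0.31,-0.49,0],[0,0,0],1],[[-0.45,-0.36,0],[0,0,0],1],[[-0.55,-0.17,0],[0,0,0],1],[[-0.58,0.02,0],[0,0,0],1],[[-0.54,0.21,0],[0,0,0],1],[[-0.43,0.39,0],[0,0,0],1],[[-0.27,0.51,0],[0,0,0],1],[[0,0,0],[0,0,0],1],[[0,0,0],[0,0,0],1]]'

```text
time: 7.42
eef_pos: [0.5252, -0.2267, 0.087]
ee_rot: [0.16, 3.137, -0.0]
ft_force: [-1.5, 3.5, 10.3]
finger_gap: 0.0212
grip_force: 30.0
```

```bash
python3 - <<'E'
from h import *
where(); m,im=snap("t4","top"); J=J0()
m0=m; a=cv2.imread("raw_top.png")
print(proj(m,J.w([[-85,-61,41],[-85,-44.5,41]])))
E
```

```text
t 7.42 tcp jig [   1.2 -224.7   87. ] yaw of tool y from jig y deg 0.21 F [-1.5  3.5 10.3] gap 21.2
[[333.61847551 225.82490165]
 [328.62404236 225.36016063]]
```

Emit:
servo_tool --increments '[[[0,0,0],[0,0,0],0.5],[[0,0,0],[0,0,0],0.5],[[0,0,-0.6],[0,0,0],0.5],[[0,0,-0.9],[0,0,0],0.5],[[0,0.3,-0.3],[0,0,0],0.5],[[0,0.95,0],[0,0,0],0.5],[[0,0.95,0],[0,0,0],0.5],[[0,0.95,0],[0,0,0],0.5],[[0,0.95,0],[0,0,0],0.5],[[0,0.95,0],[0,0,0],0.5]]'

```text
time: 8.3
eef_pos: [0.5395, -0.0753, 0.1396]
ee_rot: [-0.163, -3.137, -0.0]
ft_force: [0.9, -0.3, -0.6]
finger_gap: 0.0439
grip_force: 0.0
```

Emit:
servo_tool --increments '[[[0,0.95,0.6],[0,0,0],0.5],[[0,0,0],[0,0,0],0.5],[[0,0,0],[0,0,0],0.5]]'

```text
time: 8.55
eef_pos: [0.5422, -0.0469, 0.1208]
ee_rot: [-0.158, -3.135, 0.001]
ft_force: [0.7, 0.3, 1.1]
finger_gap: 0.0438
grip_force: 0.0
```

```bash
python3 - <<'E'
from h import *
where(); m,im=snap("w5"); J=J0()
p=proj(m,J.w([[-95,-45,41],[-105,-135,31],[-83,15,31]])); print(p)
x,y=p[0].astype(int); y0=max(0,y-45); x0=x-65
cv2.imwrite("pics/w5.png",cv2.resize(im[y0:y0+95,x0:x0+130],None,fx=6,fy=6,interpolation=cv2.INTER_CUBIC)); print(x0,y0)
E
```

```text
t 8.55 tcp jig [ -0.9 -44.1 120.8] yaw of tool y from jig y deg 0.27 F [0.7 0.3 1.1] gap 43.8
[[254.16377396  81.24212847]
 [131.98386715  66.9308709 ]
 [333.43727226  99.27318779]]
189 36
```

View pics/w5.png

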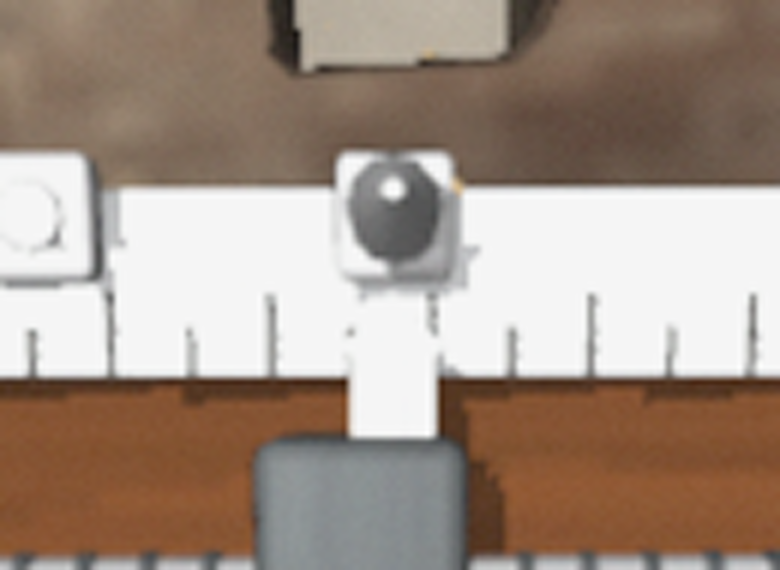

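The close view shows the tall pin's tip at (394,188) and its block spanning 337–456 (centre 396). The pointer arm spans 349–438 (centre 393.5), so they are level to about 0.2 mm. I'll check this numerically against the stop plate.

```bash
python3 - <<'E'
from h import *
m,im=load("w5"); J=J0(); g=cv2.cvtColor(im,cv2.COLOR_BGR2GRAY)
for r in range(84,108,2): print(r,g[r,242:268])
p=proj(m,J.w([[-28,-14.5,57],[26,-14.5,57],[0,-14.5,57]])); print(p.round(1))
for f in(.3,.6,.9):
    q=p[0]+(p[1]-p[0])*f; r=int(q[1]); print(r,g[r,int(q[0])-14:int(q[0])+10],int(q[0])-14)
E
```

```text
84 [245 245 245 245 245 245 227 192 191 192 192 206 213 201 194 194 193 194
 173 172 188 192 219 228 228 242]
86 [245 245 245 245 245 245 238 228 242 245 245 245 245 245 245 245 245 245
 197 193 242 245 245 245 245 245]
88 [245 245 245 245 245 245 245 245 245 245 245 245 245 245 245 245 244 244
 196 159 238 245 245 245 245 245]
90 [245 245 245 245 242 219 237 245 245 245 245 245 245 245 245 245 245 245
 200 174 240 245 245 245 245 245]
92 [245 245 245 245 237 234 244 245 245 245 245 245 245 245 245 245 245 245
 245 236 241 245 245 245 245 245]
94 [245 245 245 245 241 244 245 245 245 245 245 245 245 245 245 245 245 245
 245 243 229 241 245 245 245 245]
96 [245 245 245 245 237 226 242 245 245 245 245 245 245 245 245 245 245 245
 245 217 177 227 239 243 245 245]
98 [210 210 207 210 187 213 242 245 245 245 245 245 245 245 245 245 245 245
 245 208 128 136 136 150 189 203]
100 [ 64  62  59  60  65 195 241 245 245 245 245 245 245 245 245 245 245 245
 245 197  63  61  63  61  61  61]
102 [ 96  94  94  95  95 204 242 244 245 245 245 245 245 245 244 245 245 245
 245 198  61  60  62  62  74  78]
104 [ 92  93  93  98  96 206 242 244 245 245 245 245 245 245 244 245 245 245
 245 198  61  60  59  61  74  86]
106 [ 96  96  95  96  95 206 242 245 245 245 245 245 245 245 244 245 245 245
 245 195  62  61  63  61  61  85]
[[295.5 178. ]
 [292.6 245.2]
 [293.9 214. ]]
198 [199 241 244 243 242 242 241 241 242 242 242 241 242 241 208 105  63  61
  58  63  61  61  61  60] 280
218 [ 71 137 168 174 170 167 166 165 168 168 165 168 169 171 159 109  59  54
  54  57  57  58  56  57] 279
238 [ 70 116 161 172 170 167 167 165 163 165 166 168 169 169 161 109  56  63
  44  21  21  31  27  28] 278
```

Emit:
servo_tool --increments '[[[-0.92,-0.68,0],[0,0,0],0.5],[[-0.92,-0.68,0],[0,0,0],0.5],[[0,0,0],[0,0,0],0.5],[[0,0,0.9],[0,0,0],0.5],[[0,0,0.92],[0,0,0],0.5],[[0,0,0],[0,0,0],0.6],[[0,0,0],[0,0,0],0.6]]'

```text
time: 9.18
eef_pos: [0.5925, -0.0956, 0.0665]
ee_rot: [-0.164, -3.134, 0.001]
ft_force: [-0.3, -0.1, 1.1]
finger_gap: 0.0374
grip_force: 0.0
```

Emit:
servo_tool --increments '[[[-0.12,0.36,0],[0,0,0],0.6],[[-0.12,0.35,0],[0,0,0],0.6],[[-0.06,0.28,0],[0,0,0],0.6],[[-0.06,0.27,0],[0,0,0],0.6],[[0.03,0.57,0],[0,0,0],0.6],[[0.17,0.54,0],[0,0,0],0.6],[[0.15,0.24,0],[0,0,0],0.6],[[0.15,0.24,0],[0,0,0],0.6],[[0.13,0.14,0],[0,0,0],0.6],[[0,0,0],[0,0,0],0.6]]'

```text
time: 10.02
eef_pos: [0.5954, -0.0037, 0.068]
ee_rot: [0.159, 3.135, -0.0]
ft_force: [4.9, -2.7, -2.1]
finger_gap: 0.0351
grip_force: 2.2
```

```bash
python3 -c "
from h import *
where()"
```

```text
t 10.02 tcp jig [47.5  4.5 68. ] yaw of tool y from jig y deg 0.24 F [ 4.9 -2.7 -2.1] gap 35.1
```

Emit:
servo_tool --increments '[[[0.07,0.13,0],[0,0,0],0.6],[[0,0,0],[0,0,0],0.6]]'

```text
time: 10.18
eef_pos: [0.5948, -0.0022, 0.0681]
ee_rot: [0.159, 3.134, -0.004]
ft_force: [9.0, -15.0, -3.9]
finger_gap: 0.0348
grip_force: 8.9
```

```bash
python3 -c "
from h import *
where()"
```

```text
t 10.18 tcp jig [46.8  5.9 68.1] yaw of tool y from jig y deg 0.25 F [  9.  -15.   -3.9] gap 34.8
```

Emit:
servo_tool --increments '[[[0,-0.25,0],[0,0,0],0.5],[[0,0,-0.6],[0,0,0],0.5],[[0,0,-0.9],[0,0,0],0.5],[[0.61,0.78,-0.5],[0,0,0],1],[[0.61,0.78,0],[0,0,0],1],[[0.61,0.78,0],[0,0,0],1],[[0.61,0.78,0],[0,0,0],1],[[0.61,0.78,0],[0,0,0],1],[[0.65,0.85,0],[0,0,0],1],[[0,0,0],[0,0,0],1]]'

```text
time: 11.02
eef_pos: [0.4941, 0.1482, 0.1275]
ee_rot: [-0.158, -3.137, -0.001]
ft_force: [-0.7, -0.5, -0.2]
finger_gap: 0.0036
grip_force: 0.0
```

Emit:
servo_tool --increments '[[[0,0,0],[0,0,0],1],[[0,0,0],[0,0,0],1],[[0,0,0],[0,0,0],1]]'

```text
time: 11.27
eef_pos: [0.4967, 0.1448, 0.1272]
ee_rot: [-0.163, -3.137, 0.0]
ft_force: [0.8, 0.4, 0.5]
finger_gap: 0.0004
grip_force: 0.0
```

```bash
cat >> h.py <<'E'
def stick(n="wx",cam="top"):
    m,im=snap(n,cam); J=J0(); hsv=cv2.cvtColor(im,cv2.COLOR_BGR2HSV)
    k=((hsv[...,2]>150)&(hsv[...,1]>40)&(hsv[...,1]<150)&(hsv[...,0]>12)&(hsv[...,0]<32)).astype(np.uint8)
    reg=np.zeros_like(k); poly=proj(m,J.w([[-70,-25,50],[29,-25,50],[29,250,50],[-70,250,50]])).astype(np.int32); cv2.fillPoly(reg,[poly],1); k&=reg
    k=cv2.morphologyEx(k,cv2.MORPH_OPEN,np.ones((3,3)))
    cn=max(cv2.findContours(k,0,2)[0],key=cv2.contourArea); r=cv2.minAreaRect(cn); b=J.j(cast(m,cv2.boxPoints(r),.05))
    print(cam,"stick centre",b.mean(0).round(1)[:2],"corners",b[:,:2].round(1).tolist())
E
python3 -c "
from h import *
where(); stick()"
```

```text
t 11.27 tcp jig [-66.3 141.8 127.2] yaw of tool y from jig y deg 0.1 F [0.8 0.4 0.5] gap 0.4
top stick centre [ -9.4 195.8] corners [[5.6, 215.6], [8.9, 179.1], [-24.4, 176.1], [-27.7, 212.6]]
```

Emit:
servo_tool --increments '[[[0,0.2,0.8],[0,0,0],1],[[0,0,0.9],[0,0,0],1],[[0,0,0.9],[0,0,0],1],[[0,0,0.8],[0,0,0],1],[[0,0,0],[0,0,0],1],[[-0.25,0,0],[0,0,0],1],[[-0.25,0,0],[0,0,0],1],[[-0.25,0,0],[0,0,0],1],[[-0.25,0,0],[0,0,0],1],[[-0.25,0,0],[0,0,0],1]]'

```text
time: 12.15
eef_pos: [0.536, 0.1477, 0.0265]
ee_rot: [0.162, 3.136, 0.002]
ft_force: [-2.2, -0.0, 1.9]
finger_gap: 0.0005
grip_force: 1.0
```

Emit:
servo_tool --increments '[[[-0.12,0,0],[0,0,0],1],[[-0.12,0,0],[0,0,0],1],[[-0.08,0,0],[0,0,0],1],[[0,0,0],[0,0,0],1]]'

```text
time: 12.48
eef_pos: [0.5404, 0.1465, 0.0253]
ee_rot: [-0.163, -3.131, 0.002]
ft_force: [-20.6, 7.4, 16.1]
finger_gap: 0.0003
grip_force: 10.7
```

```bash
python3 -c "
from h import *
where()"
```

```text
t 12.48 tcp jig [-23.  148.   25.3] yaw of tool y from jig y deg 0.09 F [-20.6   7.4  16.1] gap 0.3
```

Emit:
servo_tool --increments '[[[0.2,0,0],[0,0,0],1],[[0.1,0,-0.85],[0,0,0],1],[[0,0,-0.95],[0,0,0],1],[[-0.33,0.84,0],[0,0,0],1],[[-0.33,0.84,0],[0,0,0],1],[[-0.33,0.84,0],[0,0,0],1],[[-0.34,0.85,0],[0,0,0],1],[[0,0,0],[0,0,0],1],[[0,0,0],[0,0,0],1]]'

```text
time: 13.23
eef_pos: [0.5859, 0.2451, 0.0789]
ee_rot: [0.16, 3.137, 0.0]
ft_force: [-0.5, -0.9, -0.7]
finger_gap: 0.0003
grip_force: 0.0
```

```bash
python3 -c "
from h import *
where(); m,im=snap('w6'); J=J0(); print(proj(m,J.w([[10,213,50],[30,213,50],[-10,213,50],[30,150,50],[-10,150,50]])).round(0))
stick('w7','top'); stick('w8','scene')"
```

```text
t 13.23 tcp jig [ 11.8 250.9  78.9] yaw of tool y from jig y deg 0.21 F [-0.5 -0.9 -0.7] gap 0.3
[[196. 228.]
 [198. 256.]
 [194. 199.]
 [103. 256.]
 [ 94. 198.]]
top stick centre [  3.1 113.4] corners [[28.0, 154.0], [34.8, 77.7], [-21.6, 73.1], [-28.6, 149.0]]
scene stick centre [-16.4 123.6] corners [[32.9, 222.7], [35.4, -19.1], [-71.2, 35.5], [-62.8, 255.3]]
```

Emit:
servo_tool --increments '[[[0.06,0,0.9],[0,0,0],1],[[0,0,0.88],[0,0,0],1],[[0,-0.4,0],[0,0,0],1],[[0,-0.4,0],[0,0,0],1],[[0,-0.4,0],[0,0,0],1],[[0,-0.4,0],[0,0,0],1],[[0,-0.4,0],[0,0,0],1],[[0,-0.4,0],[0,0,0],1],[[0,-0.4,0],[0,0,0],1],[[0,-0.4,0],[0,0,0],1]]'

```text
time: 14.22
eef_pos: [0.5746, 0.1486, 0.0272]
ee_rot: [0.162, 3.135, 0.004]
ft_force: [-3.0, 6.9, 5.2]
finger_gap: 0.0005
grip_force: 3.6
```

Emit:
servo_tool --increments '[[[0,-0.12,0],[0,0,0],1],[[0,-0.12,0],[0,0,0],1],[[0,-0.12,0],[0,0,0],1],[[0,-0.12,0],[0,0,0],1],[[0,0,0],[0,0,0],1]]'

```text
time: 14.63
eef_pos: [0.5733, 0.1351, 0.0269]
ee_rot: [0.161, 3.135, 0.003]
ft_force: [-0.8, 3.6, 5.4]
finger_gap: 0.0007
grip_force: 2.6
```

```bash
python3 -c "
from h import *
where()"
```

```text
t 14.63 tcp jig [ 10.9 140.2  26.9] yaw of tool y from jig y deg 0.17 F [-0.8  3.6  5.4] gap 0.7
```

Not yet at the stop (3.6 N is sliding friction), so I'll push on gently.

Emit:
servo_tool --increments '[[[0,-0.06,0],[0,0,0],1],[[0,-0.06,0],[0,0,0],1],[[0,0,0],[0,0,0],1]]'

```text
time: 14.88
eef_pos: [0.573, 0.1319, 0.0269]
ee_rot: [0.161, 3.135, 0.003]
ft_force: [-0.9, 5.4, 7.4]
finger_gap: 0.0005
grip_force: 3.4
```

Emit:
servo_tool --increments '[[[0,-0.05,0],[0,0,0],1],[[0,0,0],[0,0,0],1]]'

```text
time: 15.05
eef_pos: [0.5728, 0.1305, 0.0269]
ee_rot: [0.16, 3.135, 0.003]
ft_force: [-1.3, 6.4, 6.2]
finger_gap: 0.0003
grip_force: 3.6
```

```bash
python3 -c "
from h import *
where()"
```

```text
t 15.05 tcp jig [ 10.9 135.6  26.9] yaw of tool y from jig y deg 0.19 F [-1.3  6.4  6.2] gap 0.3
```

Emit:
servo_tool --increments '[[[0,-0.05,0],[0,0,0],1],[[0,0,0],[0,0,0],1]]'

```text
time: 15.22
eef_pos: [0.5727, 0.1291, 0.0269]
ee_rot: [0.16, 3.135, 0.003]
ft_force: [-1.0, 6.0, 6.1]
finger_gap: 0.0002
grip_force: 3.7
```

Emit:
servo_tool --increments '[[[0,-0.05,0],[0,0,0],1],[[0,0,0],[0,0,0],1]]'

```text
time: 15.38
eef_pos: [0.5725, 0.1276, 0.0269]
ee_rot: [0.16, 3.135, 0.003]
ft_force: [-2.1, 6.2, 5.3]
finger_gap: 0.0003
grip_force: 3.7
```

Emit:
servo_tool --increments '[[[0,-0.05,0],[0,0,0],1],[[0,0,0],[0,0,0],1]]'

```text
time: 15.55
eef_pos: [0.5724, 0.1264, 0.0269]
ee_rot: [0.16, 3.135, 0.004]
ft_force: [-1.2, 7.7, 6.7]
finger_gap: 0.0005
grip_force: 4.3
```

Emit:
servo_tool --increments '[[[0,-0.05,0],[0,0,0],1],[[0,0,0],[0,0,0],1]]'

```text
time: 15.72
eef_pos: [0.5725, 0.1262, 0.027]
ee_rot: [0.161, 3.134, 0.006]
ft_force: [-3.8, 15.3, 6.3]
finger_gap: 0.0003
grip_force: 7.4
```

Emit:
servo_tool --increments '[[[0,-0.05,0],[0,0,0],1],[[0,0,0],[0,0,0],1]]'

```text
time: 15.88
eef_pos: [0.5725, 0.1261, 0.027]
ee_rot: [0.16, 3.133, 0.009]
ft_force: [-5.3, 21.2, 6.1]
finger_gap: 0.0005
grip_force: 10.5
```

Emit:
servo_tool --increments '[[[0,-0.05,0],[0,0,0],1],[[0,0,0],[0,0,0],1]]'

```text
time: 16.05
eef_pos: [0.5726, 0.126, 0.0271]
ee_rot: [0.16, 3.132, 0.012]
ft_force: [-7.4, 27.4, 5.6]
finger_gap: 0.0003
grip_force: 13.6
```

Emit:
servo_tool --increments '[[[0,0.35,0],[0,0,0],1],[[0,0,-0.9],[0,0,0],1],[[0,0,-0.9],[0,0,0],1],[[0.63,-0.7,0],[0,0,0],1],[[0.63,-0.7,0],[0,0,0],1],[[0.63,-0.7,0],[0,0,0],1],[[0,0,0],[0,0,0],1],[[0,0,0.9],[0,0,0],1],[[0,0,0.85],[0,0,0],1],[[0,0,0],[0,0,0],1]]'

```text
time: 16.88
eef_pos: [0.5057, 0.0721, 0.0236]
ee_rot: [-0.164, -3.131, 0.005]
ft_force: [-0.6, 0.0, -0.6]
finger_gap: 0.0002
grip_force: 0.0
```

```bash
python3 -c "
from h import *
where()"
```

```text
t 16.88 tcp jig [-49.6  70.5  23.6] yaw of tool y from jig y deg 0.06 F [-0.6  0.  -0.6] gap 0.2
```

Emit:
servo_tool --increments '[[[-0.2,0,0],[0,0,0],1],[[-0.2,0,0],[0,0,0],1],[[-0.2,0,0],[0,0,0],1],[[-0.15,0,0],[0,0,0],1],[[-0.1,0,0],[0,0,0],1],[[0,0,0],[0,0,0],1]]'

```text
time: 17.38
eef_pos: [0.533, 0.0713, 0.0278]
ee_rot: [-0.163, -3.134, 0.0]
ft_force: [-9.4, 5.3, 5.8]
finger_gap: 0.0004
grip_force: 4.7
```

Emit:
servo_tool --increments '[[[-0.05,0,0],[0,0,0],1],[[0,0,0],[0,0,0],1]]'

```text
time: 17.55
eef_pos: [0.533, 0.0713, 0.0277]
ee_rot: [-0.163, -3.133, 0.001]
ft_force: [-14.7, 7.8, 10.8]
finger_gap: 0.0002
grip_force: 8.0
```

```bash
python3 -c "
from h import *
where()"
```

```text
t 17.55 tcp jig [-22.4  72.5  27.7] yaw of tool y from jig y deg 0.09 F [-14.7   7.8  10.8] gap 0.2
```

Emit:
servo_tool --increments '[[[0.3,0,0],[0,0,0],1],[[0,0,-0.9],[0,0,0],1],[[0,0,-0.95],[0,0,0],1],[[0,0,-0.95],[0,0,0],1],[[-0.5,-0.5,-0.95],[0,0,0],1],[[-0.5,-0.7,-0.95],[0,0,0],1],[[-0.2,-0.5,-0.3],[0,0,0],1],[[0,0,0],[0,0,0],1],[[0,0,0],[0,0,0],1]]'

```text
time: 18.3
eef_pos: [0.5578, 0.0171, 0.1783]
ee_rot: [0.165, 3.135, 0.002]
ft_force: [-0.9, 0.9, -0.3]
finger_gap: 0.0002
grip_force: 0.0
```

```bash
python3 - <<'E'
from h import *
where(); m,im=snap("w9"); J=J0(); cv2.imwrite("pics/w9.png",cv2.resize(im[30:330,100:500],(800,600),interpolation=cv2.INTER_CUBIC))
print(((proj(m,J.w([[-10,-14.5,50],[30,-14.5,50],[-10,115.5,50],[30,115.5,50],[46,30+-28,73],[30,200,46]]))-[100,30])*2).round(0))
E
```

```text
t 18.3 tcp jig [  8.   21.2 178.3] yaw of tool y from jig y deg 0.02 F [-0.9  0.9 -0.3] gap 0.2
[[233. 281.]
 [236. 361.]
 [511. 281.]
 [503. 361.]
 [268. 411.]
 [672. 359.]]
```

View pics/w9.png

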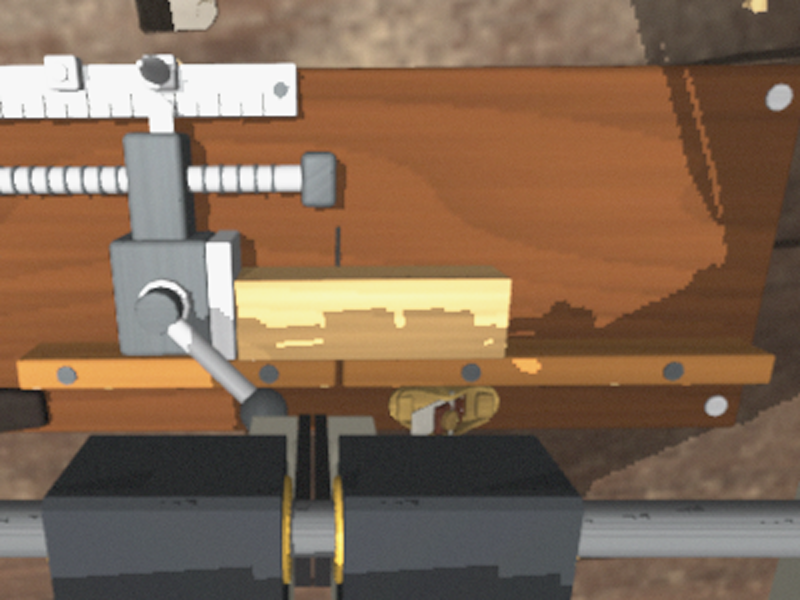

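The stick butts the stop plate at (236,280–355) and lies along the fence at row 357. The lever is back at the clamp stop, with its knob at (263,405). The plane and tailpiece are undisturbed. One last numeric check of the pointer against the mark.

```bash
python3 - <<'E'
from h import *
m,im=load("w9"); J=J0(); g=cv2.cvtColor(im,cv2.COLOR_BGR2GRAY)
print(J.j(cast(m,proj(m,J.w([0,0,0])),0)).round(1))
for r in(62,64,66,68,72,88,90,92): print(r,g[r,164:194])
f=lambda c,r,z:J.j(cast(m,[c,r],z)).round(1)[0]
# stop/stick junction and far end
h=cv2.cvtColor(im,cv2.COLOR_BGR2HSV)[...,1]
for r in(178,190,200): print(r,h[r,208:224],h[r,346:362])
print(f(174.5,91,.041),f(187.5,91,.041),f(217.5,185,.05),f(355.5,185,.05))
E
```

```text
[[-0.  0.  0.]]
62 [223 223 223 223 244 246 230 147 100 104 103 103 103 106 100 102 101  98
  99 124 163 183 196 148  98 186 233 231 223 224]
64 [247 247 247 247 246 203 115 106 103 101  97  96  94  97  94  93  94  93
  93  91 115 168 196 141 108 188 241 247 247 247]
66 [247 247 247 247 247 244 184 116 108 105 100  97  97  93  92  92  92  94
  89  89  86 151 171 122  87 185 217 245 247 247]
68 [247 247 247 247 247 247 244 194 125 109 100 102  99  97  95  96  94  93
  90  88  90 168 178 128  90 188 218 245 247 247]
72 [247 247 247 247 247 247 247 246 244 246 247 247 241 220 214 172 135 149
 177 187 189 188 177 133  98 153 207 218 245 247]
88 [167 130  94 141 164 163 161 159 161 160 225 246 247 247 247 247 247 247
 247 247 247 242 170 101 101 108 110 107 119 121]
90 [ 70  73  71  69  72  69  72  69  70  68 168 245 247 247 247 247 247 247
 247 247 247 245 185  74  68  71  67  69  70  70]
92 [100 106 106 107 107 107 105 107 107 107 174 245 247 247 247 247 247 247
 247 247 247 247 220  76  70  70  69  70  68  66]
178 [ 0  0  0  0  0  0  0  0  3 88 98 76 73 73 73 72] [ 73  70  71  70  72  72  73  71 102 138 159 158 158 157 155 158]
190 [  1   0   4   3   3   1   3   0   2   8 112 121 122 121 122 120] [ 71  71  72  71  70  73  72 103 135 145 152 153 150 142 152 139]
200 [  3   1   3   1   1   1   3   1   4   4  88 118 125 121 122 123] [117 123 121 121 117 122 122 134 151 146 144 151 143 145 155 159]
[-80.4 -50.6  41. ] [-80.4 -38.9  41. ] [  4.2 -14.2  50. ] [  4.1 116.7  50. ]
```

```bash
python3 -c "
from rig import ticket
print(ticket.sign_off())"
```

```text
the job is handed in; nothing more can be done
None
```

I finished the job and handed it in at about 18 s of robot time: lever slackened, carriage cranked level with the tall clip (within about 0.5 mm by camera), lever clamped back to its stop, stick butted against the stop plate and along the fence, plane and tailpiece not touched; sign-off gave no verdict.

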